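# Gauge the moulded cakes and load the spring dispenser

## Robot

A 6-joint arm with a two-finger parallel gripper is mounted at the origin on a cart in front of the work surface, level with it; the furniture and walls round the work are solid. World frame = base frame: x ahead of the robot, y to its left, z up, the work surface at z = 0. Lengths are in mm, angles in rad, forces in N, time in s.
With the tool pointing down it reaches from about 300 to 775 mm from the base axis. Payload 14.6 kg.
Tool frame: the origin (TCP) lies on the centre line of the jaws, within the pads' length; the fingertips stand 19 mm ahead of it and the grasp point (between the pads) is the TCP (bot.tip_reach is the distance from the TCP to the fingertips, in mm); z points along the fingers, y is the line along which they close (so a half turn about z gives the same grasp; the last joint's range is limited). The gripper opens to 85 mm and grips with 20 to 120 N. Pads are 22 mm wide; open, the fingers measure 114 mm over their backs; the gripper's body (76 mm by 85 mm) begins 54 mm behind the grasp point. The pads swing forward as they close: fully open they stand 13 mm farther back than shut.
Start: joints at [1.235, 0.3, 1.521, -0, 1.321, -0.067], TCP at [146.064, 530.24, 228.081] pointing down, gripper open.
Joint ranges: [-3.03, 3.03], [-0.79, 2.21], [0.23, 2.52], [-1.04, 4.18], [0, 3.07], [-2.55, 2.55]. Speed limits (rad/s): [2.22, 2.22, 2.57, 3.14, 3.14, 3.14].

## Interface

Orientations are given as a unit quaternion [w, x, y, z].
In Python, from rig import bot gives the robot as it stands. Calls block until the motion is done:
- bot.move_to(position, orientation): joint-space move of the TCP to a pose.
- bot.servo_line(position, attitude=None, speed=150, until_force=None): straight line of the TCP; attitude=None keeps the orientation; speed is the mean speed in mm/s. With until_force (N) it stops when the force on the tool has changed by that much, and returns True; else False.
- bot.move_joints(angles): joint-space move.
- bot.move_gripper(opening, grip_force=None): finger opening in mm; grip_force is the grip in N (None keeps the last); returns when the fingers have stopped.
- bot.dwell(seconds).
- bot.ik(position, orientation): joint angles nearest the present ones, or None.
- bot.read_state(): the state.
- bot.read_camera(name): name is "scene" or "top" or "wrist"; returns a dict with "image" (400x640x3 uint8, blue, green, red), "depth" (400x640 float32, mm along the optical axis (not along the pixel's ray), 0 where there is no reading), "fovy" (degrees; the focal length in pixels is half the picture's height over the tangent of half this angle, whatever the lens; pixels are square), "cx", "cy" (the principal point, pixels), "k1" (the pictures are not rectified: a ray, as slopes to the right and down, at radius r is drawn at 1 + k1 r^2 times it, then the intrinsics apply), "eye" and "attitude" of the camera in the world; the wrist camera has in their place "mount" (4x4, takes a point from camera to tool coordinates, whose origin is the TCP and whose axes are the flange's). Camera axes: x right, y down, z forward; pixel columns grow to the right and rows downward; lengths in mm; the calibration is good to about 2 mm. A picture is of the moment at which its call begins: read the wrist's pose just before it.
A pose or a line that the arm cannot do raises bot.MotionError and nothing moves.
- bot.finish_job(): hands the job in; it is judged then, once.
The state is a dict: "clock": time; "joint_positions": joint angles; "qvel": joint speeds; "effort": joint torques, N m; "ee_pos": TCP position; "tool_rot": TCP orientation; "ft_force": force on the tool from outside, world axes, zero at the start; "moment": the same for the moment, N m; "grip_width": finger opening in mm; "grip_force": force on a finger pad.
Only numpy, scipy, OpenCV 4.12 (cv2) and the standard library are available. Lean on these libraries where they do the work, as an engineer would, in place of code of your own. Each camera call takes 0.05 s, during which the arm holds its last target. There are 200 camera calls.

## Task

Size-check the two or three cakes on the slat tray one at a time, from left to right: lay each flat between the jaws of the bench gauge and slide the jaw shut by its sprung handle until the cake is pinched and the handle has clearly given about 5 mm, never to its hard stop, then open the jaw again. Stack the full-size cakes (over 58 mm) in the round dispenser, pressing each down on the spring floor until it no longer stands above the rim, and lay the short ones (about 50 mm) flat on the floor of the shallow steel tray. Leave the other things on the bench where they are.

Things in the scene. Friction and masses are not known exactly. Their poses are not given: they have to be found in the camera images.
- cake_a_center (a point): moulded flower cake with six rounded petals, firm, 26 to 28 mm high, 35 to 70 g; either full size (61 to 68 mm over the petals, whichever way it is turned) or short (50 to 53 mm): the gauge tells. The point is its centre, 13 mm above its underside; its z axis is up. Starts on the slat tray, leftmost place. May be absent.
- cake_b_center (a point): moulded flower cake with six rounded petals, firm, 26 to 28 mm high, 35 to 70 g; either full size (61 to 68 mm over the petals, whichever way it is turned) or short (50 to 53 mm): the gauge tells. The point is its centre, 13 mm above its underside; its z axis is up. Starts on the slat tray, leftmost place. May be absent.
- cake_c_center (a point): moulded flower cake with six rounded petals, firm, 26 to 28 mm high, 35 to 70 g; either full size (61 to 68 mm over the petals, whichever way it is turned) or short (50 to 53 mm): the gauge tells. The point is its centre, 13 mm above its underside; its z axis is up. Starts on the slat tray, middle place. May be absent.
- cake_d_center (a point): moulded flower cake with six rounded petals, firm, 26 to 28 mm high, 35 to 70 g; either full size (61 to 68 mm over the petals, whichever way it is turned) or short (50 to 53 mm): the gauge tells. The point is its centre, 13 mm above its underside; its z axis is up. Starts on the slat tray, middle place. May be absent.
- cake_e_center (a point): moulded flower cake with six rounded petals, firm, 26 to 28 mm high, 35 to 70 g; either full size (61 to 68 mm over the petals, whichever way it is turned) or short (50 to 53 mm): the gauge tells. The point is its centre, 13 mm above its underside; its z axis is up. Starts on the slat tray, rightmost place. May be absent.
- cake_f_center (a point): moulded flower cake with six rounded petals, firm, 26 to 28 mm high, 35 to 70 g; either full size (61 to 68 mm over the petals, whichever way it is turned) or short (50 to 53 mm): the gauge tells. The point is its centre, 13 mm above its underside; its z axis is up. Starts on the slat tray, rightmost place. May be absent.
- slat_tray: bamboo slat tray the cakes start on, 146 x 303 x 21 mm, long side along its own y axis; origin at the centre of its underside, top 21 mm above. The cakes stand on its centre line about 90 mm apart; left is +y as the robot sees it.
- gauge_bed (a point): bench gauge for cakes (aluminium base 80 x 226 mm, flat steel bed). This point: on the bed surface (18 mm above the bench), at the middle of the fixed jaw's face. Its y axis points out of the fixed end: the free bed between the jaws lies on the -y side of the point, x runs across the bed. Both jaws are 60 mm wide (x) and rise 24 mm above the bed; nothing stands beside the bed. A cake lies flat on the bed, on the centre line x = 0, between the jaws.
- gauge_anvil: the fixed jaw of the gauge, a steel face 60 x 24 mm backed by an aluminium block; its origin lies on the bed surface at the middle of the face, as point gauge_bed does.
- jaw_face (a point): the steel face of the sliding jaw, 60 x 24 mm; this point lies on the bed surface at the middle of the face that meets the cake.
- gauge_slide (a joint): the gap between the two jaws in m: 0 shut, 0.122 wide open; starts anywhere from 0.015 to 0.055. It slides with about 0.6 N of friction and stays where it is left. With a cake pinched it reads the cake's size: over 0.058 full size, under 0.055 short.
- handle_grip (a point): black handle on top of the sliding jaw's carriage, 22 mm wide (gauge x), 13 mm along the gauge's y, 42 mm high, top 81 mm above the bench; this point is 65 mm above the bench, 16 mm below the top, and with the handle at rest 44 mm behind the jaw's face. The carriage under it is 38 mm wide and its top is 39 mm above the bench. Pinch it across its 22 mm width and move it along the gauge: toward the fixed jaw (+y) shuts, away opens.
- gauge_handle (a joint): how far the sprung handle has moved on its carriage toward the fixed jaw, in m: 0 at rest, 0.012 at its hard stop. The spring takes 1 N to start and 0.5 N per mm more, so with a cake between the jaws 5 mm means about 3 N on the cake.
- dispenser_rim (a point): round steel cake dispenser, tube 92 mm outside, 77 mm inside, rim 104 mm above the bench, on a 120 mm base flange; this point is the centre of the rim. Four thin guide wires stand at 45 degrees to its x and y axes, 43 mm from the centre, rising 24 mm above the rim and leaning outward; the gaps between them (about 55 mm) face along its x and y axes.
- spring_floor (a joint): how far the dispenser's white floor (68 mm disc) has gone down, in m: 0 level with the rim, 0.086 at the bottom. A spring carries about the weight of the pile, so the floor has little tendency to rise; a friction brake (1.2 N) holds it where it is left, so that a cake set on it stays up until it is pressed down with 1 to 3 N.
- return_tray: shallow steel tray for short cakes, 165 (its x) x 110 (its y) x 18 mm, walls and floor 3 mm; origin at the centre of its underside. Stacked slat racks 155 mm high begin about 0.12 m to the right of its centre, at y = -0.48.
- cake_press: hand press that stands fixed on the bench, not used: base plate 209 x 150 mm, head and ball lever up to 356 mm high, the ball overhanging 104 mm to the front (-x) of its origin, 48 mm to its right; origin at the centre of its underside. Carry things round or over it.
- spice_jar_b: bystander: spice jar with yellow cap, 42 x 96 mm, origin at its underside.
- masking_tape: bystander: roll of tape 98 mm across, 25 mm high, origin at its underside.
- paddle_mould: bystander: wooden hand mould 75 x 184 x 32 mm, origin at its underside.
- tamper: bystander: lying wooden tamper 136 mm long, 39 mm high, origin at its underside.
- stamp: bystander: upright wooden stamp 27 x 77 mm, origin at its underside.

How it is judged (in metres and radians):
On the way, in this order (a step that is already met when the one before it is completed fails the run):
1. cake_a is pinched between both jaws of the gauge, lying on its bed, with more than 1.5 N at each jaw, for 0.2 s (contact force between each of gauge_slide, gauge_anvil and cake_a above 1.5 N and z of cake_a_center in the frame of gauge_bed below 0.02 m), for 0.2 s.
2. cake_b is pinched between both jaws of the gauge, lying on its bed, with more than 1.5 N at each jaw, for 0.2 s (contact force between each of gauge_slide, gauge_anvil and cake_b above 1.5 N and z of cake_b_center in the frame of gauge_bed below 0.02 m), for 0.2 s.
3. cake_c is pinched between both jaws of the gauge, lying on its bed, with more than 1.5 N at each jaw, for 0.2 s (contact force between each of gauge_slide, gauge_anvil and cake_c above 1.5 N and z of cake_c_center in the frame of gauge_bed below 0.02 m), for 0.2 s.
4. cake_d is pinched between both jaws of the gauge, lying on its bed, with more than 1.5 N at each jaw, for 0.2 s (contact force between each of gauge_slide, gauge_anvil and cake_d above 1.5 N and z of cake_d_center in the frame of gauge_bed below 0.02 m), for 0.2 s.
5. cake_e is pinched between both jaws of the gauge, lying on its bed, with more than 1.5 N at each jaw, for 0.2 s (contact force between each of gauge_slide, gauge_anvil and cake_e above 1.5 N and z of cake_e_center in the frame of gauge_bed below 0.02 m), for 0.2 s.
6. cake_f is pinched between both jaws of the gauge, lying on its bed, with more than 1.5 N at each jaw, for 0.2 s (contact force between each of gauge_slide, gauge_anvil and cake_f above 1.5 N and z of cake_f_center in the frame of gauge_bed below 0.02 m), for 0.2 s.
At the end, for the whole second after the job is handed in: Every full-size cake lies in the dispenser within 10 mm of its axis with its centre at least 7 mm below the rim (so none stands more than about 7 mm proud); every short cake lies inside the steel tray, its centre within 26 mm of the tray's underside; all at rest (horizontal distance between each of cake_a_center, cake_c_center, cake_e_center, cake_f_center and dispenser_rim below 0.01 m and z of each of cake_a_center, cake_c_center, cake_e_center, cake_f_center in the frame of dispenser_rim below -0.007 m and linear speed of each of cake_a, cake_c, cake_e, cake_f, cake_b, cake_d below 0.02 m/s and x of cake_b_center in the frame of return_tray between -0.075 and 0.075 m and y of cake_b_center in the frame of return_tray between -0.048 and 0.048 m and z of each of cake_b_center, cake_d_center in the frame of return_tray below 0.026 m and x of cake_d_center in the frame of return_tray between -0.075 and 0.075 m and y of cake_d_center in the frame of return_tray between -0.048 and 0.048 m); the robot touches nothing.
It fails at once if the gauge's sprung handle is run to its hard stop (value of joint gauge_handle above 0.0113 m).
It fails at once if a bystander is shifted more than 4 cm (distance of any of spice_jar_b, masking_tape, paddle_mould, tamper, stamp from where it was at the start of the episode above 0.04 m).
Of cake_a, cake_b only 1 to 1 are there at a start; the rules pass over those that are not, and their reading is None.
Of cake_c, cake_d only 1 to 1 are there at a start; the rules pass over those that are not, and their reading is None.
Of cake_e, cake_f only 1 to 1 are there at a start; the rules pass over those that are not, and their reading is None.
Of cake_a, cake_b, cake_c, cake_d, cake_e, cake_f only 5 to 6 are there at a start; the rules pass over those that are not, and their reading is None.
At some moment in a run one of cake_a, cake_b, cake_c, cake_d, cake_e, cake_f may be knocked a few centimetres aside while the robot is not near it.
It also fails if it takes over 210 s, if anything falls off the work surface, if the arm or the gripper's body presses on something with over 40 N, if the wrist force passes 120 N, or if a joint passes its speed limit or range.

## Working session

There is one attempt and no reset: what is moved stays moved. The work goes in short steps, each a Python script; the robot and the scene stay as the last script left them, time stands still between calls to the robot, and variables do not carry over. Pictures are saved under pics/ and viewed, at most 15 in all, crops included, and the job is handed in when it is done.

```bash
ls; mkdir -p pics; cat > h.py <<'E'
import numpy as np, cv2
from scipy.spatial.transform import Rotation as R
from rig import bot
def rot(q): return R.from_quat([q[1],q[2],q[3],q[0]]).as_matrix()
def cam(name):
    s=bot.read_state(); c=bot.read_camera(name)
    if 'mount' in c:
        T=np.eye(4);T[:3,:3]=rot(s['tool_rot']);T[:3,3]=s['ee_pos'];T=T@np.array(c['mount'])
    else:
        T=np.eye(4);a=np.array(c['attitude']);T[:3,:3]=rot(a) if a.size==4 else a;T[:3,3]=c['eye']
    c['T']=T; c['f']=200/np.tan(np.radians(c['fovy'])/2); return c
def ray(c,u,v):
    K=np.array([[c['f'],0,c['cx']],[0,c['f'],c['cy']],[0,0,1]])
    d=np.array([(np.asarray(u,float)-c['cx'])/c['f'],(np.asarray(v,float)-c['cy'])/c['f']])
    p=d.copy()
    for _ in range(20): p=d/(1+c['k1']*(p**2).sum(0))
    return np.array([p[0],p[1],np.ones_like(p[0])])
def cloud(c):
    v,u=np.mgrid[:400,:640]; r=ray(c,u,v)*c['depth']
    return np.einsum('ij,jvu->vui',c['T'][:3,:3],r)+c['T'][:3,3]
def onz(c,u,v,z):
    d=c['T'][:3,:3]@ray(c,u,v); e=c['T'][:3,3]; return e+d*(z-e[2])/d[2]
E
python3 - <<'E'
from h import *
s=bot.read_state(); print(s)
for n in('scene','top','wrist'):
    c=cam(n); cv2.imwrite(f'pics/{n}0.png',c['image']); np.save(f'{n}_cloud.npy',cloud(c)); print(n,c['T'].round(2).tolist(),c['fovy'],c['cx'],c['cy'],c['k1'])
E
```

```text
pics
{'clock': 0.0, 'joint_positions': array([ 1.23541650e+00,  3.00459722e-01,  1.52158987e+00,  1.93743407e-05,
        1.32068699e+00, -6.65877951e-02]), 'qvel': array([ 2.49601902e-04, -6.97606722e-04,  3.36658842e-04, -2.03073794e-03,
       -1.43484883e-03,  1.67237456e-05]), 'effort': array([ 4.75709621e-04, -5.43506634e+01, -3.61789727e+01, -7.78712229e-05,
        4.02386446e-03,  5.90250920e-05]), 'ee_pos': array([145.97554363, 530.02874389, 227.52383754]), 'tool_rot': array([-1.23378803e-04,  1.33994157e-01,  9.90981957e-01, -5.58578194e-04]), 'ft_force': array([0.36085403, 0.13809888, 0.65047279]), 'moment': array([ 0.0504596 , -0.00666504, -0.01098149]), 'grip_force': 0.0, 'grip_width': 85.31736995309014}
scene [[0.45, -0.65, 0.62, -34.91], [-0.89, -0.31, 0.32, -390.56], [-0.01, -0.69, -0.72, 811.47], [0.0, 0.0, 0.0, 1.0]] 56.84076898528795 316.1483766872149 197.46528994348168 -0.06862788800384338
top [[-0.02, -1.0, 0.05, 485.88], [-1.0, 0.02, -0.02, -60.21], [0.02, -0.05, -1.0, 1760.41], [0.0, 0.0, 0.0, 1.0]] 44.79637198528559 323.01791973652973 201.9806654724806 -0.15069957485673688
wrist [[0.26, 0.91, 0.32, 64.12], [0.96, -0.25, -0.09, 552.08], [-0.0, 0.33, -0.94, 373.9], [0.0, 0.0, 0.0, 1.0]] 58.92479096170413 318.58771449882823 194.34652427385473 -0.0344837053698761
```

View pics/scene0.png

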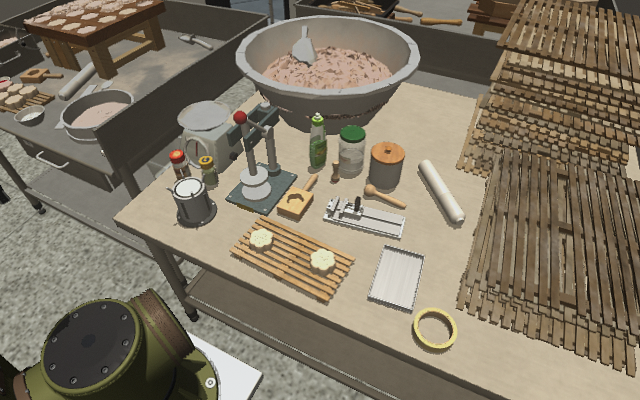

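View pics/top0.png

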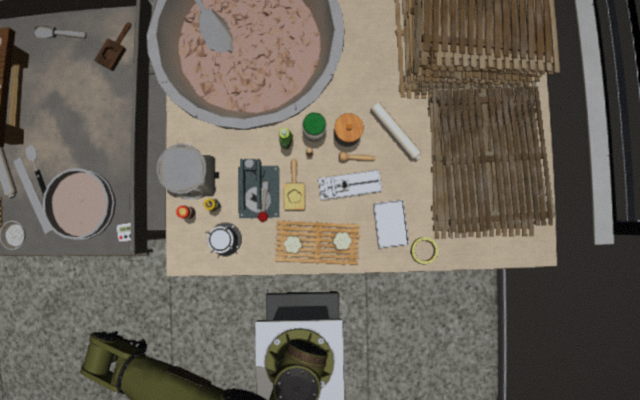

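The scene shows two cakes on the slat tray, at left (260,239) and right (322,261), with the middle place empty. The dispenser is at (193,200), the gauge at (365,215), the steel tray at (397,275) and the press at (262,180). I'll enlarge these for a closer look.

```bash
python3 - <<'E'
from h import *
a=cv2.imread('pics/scene0.png')[170:320,160:440]; b=cv2.imread('pics/top0.png')[150:275,190:445]
cv2.imwrite('pics/s1.png',cv2.resize(a,None,fx=2.85,fy=2.85,interpolation=2)); cv2.imwrite('pics/t1.png',cv2.resize(b,None,fx=3,fy=3,interpolation=2))
P=np.load('top_cloud.npy'); 
for u,v in [(292,244),(342,241),(222,239),(390,224),(330,187),(370,183),(345,186)]: print(u,v,P[v,u].round())
E
```

```text
292 244 [429.  14.  48.]
342 241 [ 436. -162.   53.]
222 239 [452. 252. 101.]
390 224 [ 492. -341.    2.]
330 187 [ 630. -125.   10.]
370 183 [ 641. -270.   20.]
345 186 [ 627. -175.   83.]
```

View pics/t1.png

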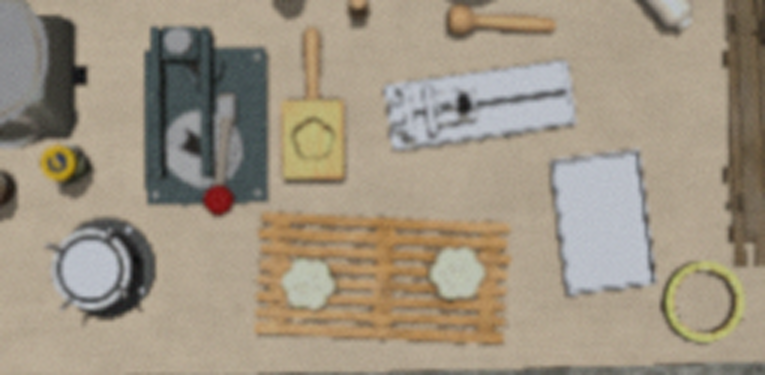

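View pics/s1.png

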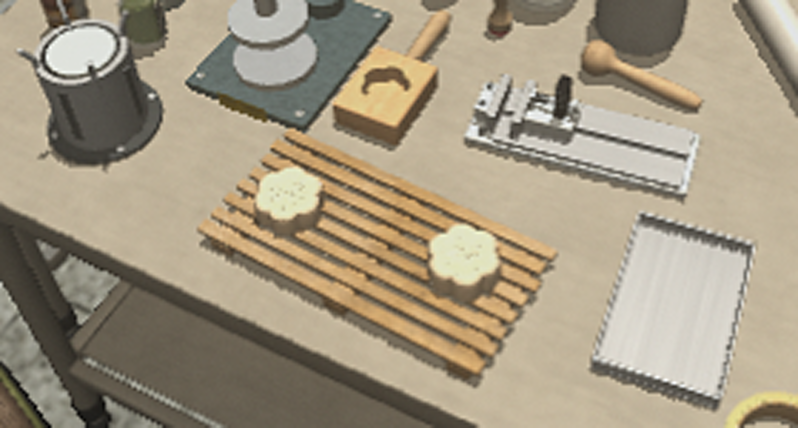

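The crops confirm two cakes, at crop pixels (308,284) and (458,273) in the top view. The gauge's fixed jaw is at its left end, its black handle at (464,103), and the press ball at (218,200) overhangs toward the robot. Next I'll survey from the wrist camera.

```bash
cat >> h.py <<'E'
def q(phi):  # closing axis direction angle (deg), tool down
    p=np.radians(phi); y=np.array([np.cos(p),np.sin(p),0]); z=np.array([0,0,-1.]); x=np.cross(y,z)
    v=R.from_matrix(np.c_[x,y,z]).as_quat(); return [v[3],v[0],v[1],v[2]]
def go(x,y,z,phi): bot.move_to([x,y,z],q(phi))
def line(x,y,z,speed=150,**k): return bot.servo_line([x,y,z],speed=speed,**k)
E
python3 - <<'E'
from h import *
P=np.load('top_cloud.npy'); print('ball',P[214:219,260:267].reshape(-1,3)[P[214:219,260:267,2].argmax()].round())
b=P[150:275,190:300].reshape(-1,3); b=b[b[:,2]>150]; print('press pts',b.min(0).round(),b.max(0).round())
def snap(n):
    bot.dwell(.2); c=cam('wrist'); cv2.imwrite(f'pics/{n}.png',c['image']); np.savez(n+'.npz',P=cloud(c),T=c['T'])
go(390,250,250,100); snap('w_disp')
go(320,110,250,90); go(390,-70,250,90); snap('w_cakes')
go(560,-190,250,90); snap('w_gauge')
go(450,-340,250,90); snap('w_tray')
print(bot.read_state()['clock'])
ims=[cv2.resize(cv2.imread(f'pics/{n}.png'),(400,250)) for n in('w_disp','w_cakes','w_gauge','w_tray')]
cv2.imwrite('pics/m.png',np.vstack([np.hstack(ims[:2]),np.hstack(ims[2:])]))
E
```

```text
ball [527.  89. 359.]
press pts [486. -60. 150.] [ 752.  349. 1760.]
5.6167
```

View pics/m.png

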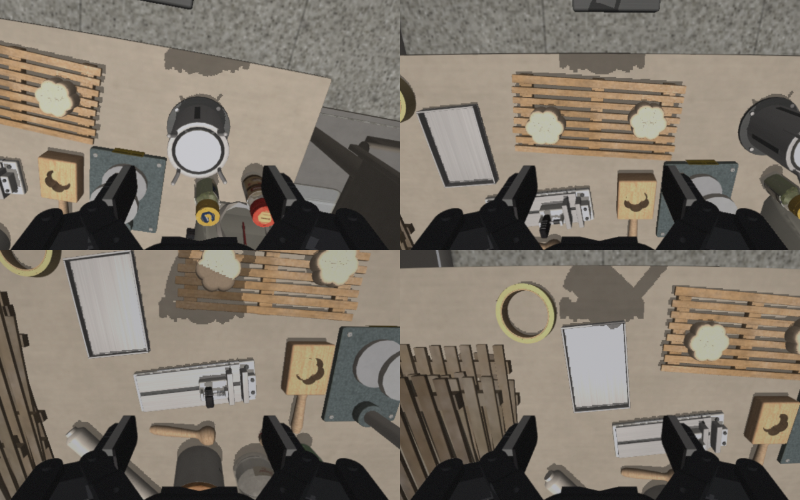

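The mosaic shows the dispenser in panel 1 at (198,150), both cakes in panel 2, and the gauge in panel 3 at (195,385). In panel 3 the fixed jaw is at the right end (248,380) and the handle at (208,395). Panel 4 shows the empty steel tray at (596,365). I'll extract positions from the depth data.

```bash
python3 - <<'E'
from h import *
def L(n): return np.load(n+'.npz')['P'], cv2.imread(f'pics/{n}.png').astype(int)
def circ(m):
    cs,_=cv2.findContours(m,0,2); return cs
def rect(pts): r=cv2.minAreaRect(pts[:,:2].astype(np.float32)); return [np.round(x,1) for x in r]
# cakes
for n in('w_cakes','w_tray'):
    P,I=L(n); m=((P[...,2]>38)&(P[...,2]<60)&(I[...,1]>140)&(P[...,0]>360)&(P[...,0]<500)&(P[...,1]>-240)&(P[...,1]<100)).astype(np.uint8)
    k,l,st,ce=cv2.connectedComponentsWithStats(m)
    for i in range(1,k):
        if st[i,4]>300:
            p=P[l==i]; (c,r)=cv2.minEnclosingCircle(p[:,:2].astype(np.float32)); print(n,'cake',np.round(c,1),'d',round(2*r,1),'mean',p.mean(0).round(1), st[i,:4])
# dispenser
P,I=L('w_disp'); w=(np.hypot(P[...,0]-452,P[...,1]-252)<70)&(P[...,2]>98)&(P[...,2]<110)
p=P[w]; c,r=cv2.minEnclosingCircle(p[:,:2].astype(np.float32)); print('disp',np.round(c,1),r,p.mean(0).round(1),np.percentile(p[:,2],[5,50,95]).round(1))
w=(np.hypot(P[...,0]-c[0],P[...,1]-c[1])<75)&(P[...,2]>112)&(P[...,2]<135); print('wires',P[w][::max(1,w.sum()//14)].round(0).tolist())
# tray
for n in('w_tray','w_cakes'):
    P,I=L(n); w=(P[...,2]>11)&(P[...,2]<24)&(P[...,0]>390)&(P[...,0]<590)&(P[...,1]<-270)&(P[...,1]>-410); print(n,'tray rim',rect(P[w]),w.sum())
# gauge
P,I=L('w_gauge'); G=(P[...,0]>560)&(P[...,0]<700)&(P[...,1]<-70)&(P[...,1]>-340)
print('base',rect(P[G&(P[...,2]>10)&(P[...,2]<24)]))
print('jaws',rect(P[G&(P[...,2]>34)&(P[...,2]<47)]))
print('handle',rect(P[G&(P[...,2]>74)&(P[...,2]<88)]), P[G&(P[...,2]>70)&(P[...,2]<88)].mean(0))
im=cv2.imread('pics/w_gauge.png')[260:360,200:420]; cv2.imwrite('pics/wg.png',cv2.resize(im,None,fx=3.6,fy=3.6,interpolation=2))
E
```

```text
w_cakes cake [429.3  13.5] d 63.4 mean [428.3  13.5  46.6] [368 169  60  55]
w_cakes cake [ 438.  -161.7] d 64.2 mean [ 437.4 -161.7   49.1] [201 178  61  53]
w_tray cake [ 437.5 -162.1] d 64.3 mean [ 437.2 -162.4   48.9] [464 119  63  59]
disp [451.8 259.4] 46.32882308959961 [450.9 259.2 104.4] [101.6 104.7 105.9]
wires [[412.0, 282.0, 114.0], [413.0, 281.0, 119.0], [409.0, 284.0, 129.0], [408.0, 287.0, 133.0], [423.0, 214.0, 131.0], [424.0, 219.0, 128.0], [474.0, 294.0, 114.0], [477.0, 293.0, 115.0], [489.0, 232.0, 118.0], [477.0, 296.0, 122.0], [490.0, 233.0, 124.0], [479.0, 300.0, 126.0], [493.0, 230.0, 128.0], [480.0, 301.0, 131.0], [496.0, 231.0, 132.0]]
w_tray tray rim [array([ 495. , -342.5]), array([165.5, 110.4]), np.float64(5.7)] 1744
w_cakes tray rim [array([ 495.2, -342. ]), array([166. , 112.7]), np.float64(5.7)] 2358
base [array([ 616.2, -210.1]), array([128.7, 246.6]), np.float64(7.0)]
jaws [array([ 632.2, -138.9]), array([ 60.2, 101.3]), np.float64(6.8)]
handle [array([ 636.8, -173.2]), array([23.8, 13. ]), np.float64(7.1)] [ 634.07798578 -173.54786992   80.17684093]
```

View pics/wg.png

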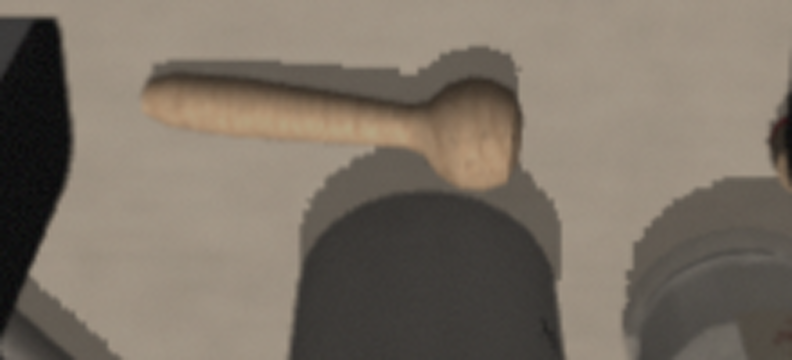

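```bash
cat >> h.py <<'E'
def cakefind(c,x0,x1,y0,y1,zt,tol=9):
    """cake centre, diameter and petal direction (deg, mod 60, in -30..30) from cloud around top height zt"""
    P=cloud(c); I=c['image'].astype(int)
    m=((abs(P[...,2]-zt)<tol)&(I[...,1]>130)&(P[...,0]>x0)&(P[...,0]<x1)&(P[...,1]>y0)&(P[...,1]<y1)).astype(np.uint8)
    k,l,st,_=cv2.connectedComponentsWithStats(m)
    if k<2: return None
    i=1+st[1:,4].argmax(); p=P[l==i]; (cc,r)=cv2.minEnclosingCircle(p[:,:2].astype(np.float32)); cc=np.array(cc)
    d=p[:,:2]-cc; a=np.arctan2(d[:,1],d[:,0]); rr=np.hypot(*d.T)
    b=((a+np.pi)/(2*np.pi)*72).astype(int)%72; prof=np.array([np.percentile(rr[b==j],98) if (b==j).any() else 0 for j in range(72)])
    th=-np.pi+(np.arange(72)+.5)*2*np.pi/72; ph=np.degrees(np.angle((prof*np.exp(6j*th)).sum())/6)
    return cc,2*r,ph,np.median(p[:,2]),st[i,4]
E
python3 - <<'E'
from h import *
D=np.load('w_cakes.npz'); 
class C(dict): pass
import h
c={'image':cv2.imread('pics/w_cakes.png')}; h.cloud=lambda c:D['P']
print(h.cakefind(c,360,500,-30,60,48)); print(h.cakefind(c,360,500,-220,-100,48))
P=np.load('w_gauge.npz')['P']; I=cv2.imread('pics/w_gauge.png')
t=np.radians(6.9); xg=np.array([np.cos(t),np.sin(t)]); yg=np.array([-np.sin(t),np.cos(t)])
o=np.array([636.8,-173.2]); X=(P[...,:2]-o)@xg; Y=(P[...,:2]-o)@yg; Z=P[...,2]
w=(abs(X)<34)&(abs(Y)<150)
for y in range(-30,110,3):
    k=w&(abs(Y-y)<1.5)&(abs(X)<24); z=Z[k]; k2=k&(Z>30)
    if len(z)>4: print(y,'zmed',round(np.median(z)),'z90',round(np.percentile(z,90)),'Xrange',X[k2].min().round() if k2.any() else '',X[k2].max().round() if k2.any() else '',end=' | ')
ww=(Z>36)&(Z<47)&(abs(X)<45)&(Y>20)&(Y<110); print('\njaw X',X[ww].min(),X[ww].max(), 'Y',Y[ww].max())
b=(Z>11)&(Z<22)&(abs(Y)<190)&(abs(X)<50); print('base Y',np.percentile(Y[b],[.5,99.5]),'X',np.percentile(X[b],[1,99]))
tam=(Z>15)&(Z<60)&(X>45)&(X<150)&(abs(Y+20)<150); print('beyond: min X',np.percentile(X[tam],1), Y[tam].min(),Y[tam].max())
Q=np.load('w_disp.npz')['P']; w=(Q[...,2]>135)&(Q[...,2]<500)&(np.hypot(Q[...,0]-452,Q[...,1]-259)<260)&(Q[...,0]<700)
T=np.load('top_cloud.npy'); w=(T[...,2]>135)&(T[...,2]<600)&(np.hypot(T[...,0]-452,T[...,1]-259)<160); print('tall',T[w][::max(1,w.sum()//12)].round().tolist())
E
```

```text
(array([429.10110474,  13.59011078]), 63.58375549316406, np.float64(21.242241974880233), np.float64(46.59711239137769), np.int32(2410))
(array([ 438.46994019, -161.93757629]), 64.80196380615234, np.float64(-28.948039445755253), np.float64(49.05738513010874), np.int32(2478))
-30 zmed 19 z90 20 Xrange   | -27 zmed 19 z90 20 Xrange   | -24 zmed 19 z90 20 Xrange   | -21 zmed 19 z90 20 Xrange   | -18 zmed 19 z90 20 Xrange   | -15 zmed 38 z90 55 Xrange -19.0 17.0 | -12 zmed 40 z90 58 Xrange -19.0 18.0 | -9 zmed 39 z90 55 Xrange -20.0 18.0 | -6 zmed 45 z90 81 Xrange -19.0 11.0 | -3 zmed 67 z90 82 Xrange -19.0 12.0 | 0 zmed 66 z90 82 Xrange -19.0 9.0 | 3 zmed 67 z90 82 Xrange -19.0 10.0 | 6 zmed 40 z90 81 Xrange -19.0 14.0 | 9 zmed 39 z90 41 Xrange -19.0 17.0 | 12 zmed 39 z90 51 Xrange -19.0 18.0 | 15 zmed 39 z90 54 Xrange -19.0 18.0 | 18 zmed 39 z90 55 Xrange -19.0 17.0 | 21 zmed 39 z90 55 Xrange -20.0 17.0 | 24 zmed 39 z90 53 Xrange -19.0 18.0 | 27 zmed 39 z90 56 Xrange -19.0 18.0 | 30 zmed 40 z90 58 Xrange -19.0 18.0 | 33 zmed 38 z90 47 Xrange -24.0 23.0 | 36 zmed 43 z90 44 Xrange -24.0 2
[... 602 characters left out ...]
   | 93 zmed 1 z90 2 Xrange   | 96 zmed 1 z90 2 Xrange   | 99 zmed 1 z90 2 Xrange   | 102 zmed 1 z90 2 Xrange   | 105 zmed 1 z90 2 Xrange   | 108 zmed 1 z90 2 Xrange   | 
jaw X -30.390962695551018 29.763166301149578 Y 84.77800099632772
base Y [-135.34818811  188.44505418] X [-40.96275986  37.13811536]
beyond: min X 79.72555398928054 -127.78645478794411 97.05099492374937
tall [[581.0, 165.0, 251.0], [575.0, 162.0, 251.0], [572.0, 158.0, 260.0], [569.0, 162.0, 254.0], [570.0, 154.0, 219.0], [566.0, 157.0, 248.0], [562.0, 161.0, 258.0], [564.0, 154.0, 220.0], [559.0, 156.0, 252.0], [556.0, 161.0, 259.0], [558.0, 154.0, 222.0], [553.0, 156.0, 253.0], [550.0, 161.0, 258.0], [551.0, 154.0, 219.0]]
```

Measurements agree with the given sizes: jaw width 60, tray 165×110, rim radius 46 and handle 24×13. The gauge yaw is 6.9° and the gap is about 15 mm. I'll open the jaw, then gauge the left cake.

```bash
cat >> h.py <<'E'
t_=np.radians(6.9); XG=np.array([np.cos(t_),np.sin(t_)]); YG=np.array([-np.sin(t_),np.cos(t_)])
A=np.array([636.8,-173.2])+60*YG-0.3*XG      # anvil face centre
GP=6.9
def g(y,x=0): return A+x*XG+y*YG
def hy(gap): return -(gap+44)
def gotoh(gap):
    p=g(hy(gap)); go(*p,150,GP); bot.move_gripper(50); line(*p,65); bot.move_gripper(10,grip_force=25)
    s=bot.read_state(); print('handle grip',s['grip_width'],'z',s['ee_pos'][2])
def rel():
    bot.move_gripper(50); p=bot.read_state()['ee_pos']; line(p[0],p[1],150,speed=250)
def fy(n=5):
    f=[]
    for _ in range(n): bot.dwell(.02); f.append(bot.read_state()['ft_force'][:2]@YG)
    return float(np.mean(f))
def look(x,y,phi=90,z=230): # picture of the region round x,y
    go(x-45,y,z,phi); bot.dwell(.15); return cam('wrist')
def pick(x,y,under,phi,up=150):
    bot.move_gripper(85); go(x,y,under+90,phi); line(x,y,under+17); bot.move_gripper(30,grip_force=25)
    print('picked width',bot.read_state()['grip_width']); line(x,y,up,speed=250); print('held',bot.read_state()['grip_width'])
def place(x,y,under,phi,drop=1.5,opening=82):
    go(x,y,under+90,phi); line(x,y,under+17+drop,speed=120); bot.move_gripper(opening); line(x,y,under+110,speed=250)
E
python3 - <<'E'
from h import *
go(470,-180,200,30)
p=g(hy(15.8)); go(*p,150,GP); bot.move_gripper(50); f0=fy(); line(*p,65); bot.move_gripper(10,grip_force=25)
print(bot.read_state()['grip_width'],f0,fy())
p=g(hy(102)); line(*p,65,speed=80); print(fy()); rel()
c=look(430,14); r=cakefind(c,360,500,-60,90,48); print(r)
c2=cakefind(c,360,500,-230,-100,48); print('right',c2)
cv2.imwrite('pics/l1.png',c['image']); print(bot.read_state()['clock'],bot.tip_reach)
E
```

```text
21.135934906084653 -0.10254053395269196 0.28690276593296815
-0.48213524210698033
(array([429.0211792 ,  13.63390255]), 63.63923263549805, np.float64(21.42524697008482), np.float64(46.608756958903086), np.int32(2653))
right (array([ 438.68057251, -162.71156311]), 66.67652893066406, np.float64(-27.43900971147107), np.float64(49.03583915805501), np.int32(2643))
13.0667 19.0
```

View pics/l1.png

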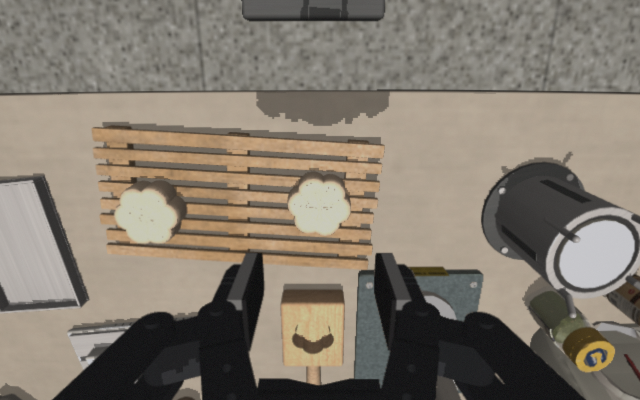

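The picture shows the left cake at (319,205) and the right one at (149,212), both in place on the slats and nothing in the middle. Next: pick the left cake and lay it in the gauge.

```bash
python3 - <<'E'
from h import *
pick(429,13.6,21,21.4)
go(*g(-42),150,GP); place(*g(-42),18,GP)
go(560,-190,230,90); bot.dwell(.15); c=cam('wrist'); cv2.imwrite('pics/g1.png',c['image'][60:340,150:550])
P=cloud(c); d=P[...,:2]-A; X=d@XG; Y=d@YG; Z=P[...,2]
k=(abs(X)<25)&(Y>-170)&(Y<30)&(Z>70); print('handle Y',Y[k].min(),Y[k].max(),'X',X[k].min(),X[k].max())
k=(abs(X)<45)&(Y>-95)&(Y<-2)&(Z>40)&(Z<60); print('cake Y',Y[k].min(),Y[k].max(),'X',X[k].min(),X[k].max(),np.median(Z[k]),bot.read_state()['clock'])
E
```

```text
picked width 32.26952252927031
held 30.33803714730873
handle Y -153.1362946005934 -139.7789236730432 X -11.789441295149661 11.75567312886827Traceback (most recent call last):
  File "<stdin>", line 7, in <module>
    return umr_minimum(a, axis, None, out, keepdims, initial, where)
ValueError: zero-size array to reduction operation minimum which has no identity
```

View pics/g1.png

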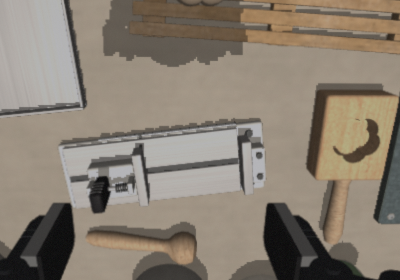

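The gauge is empty with its jaw opened to 102 mm, so the cake was not gripped. I'll look at the tray.

```bash
python3 - <<'E'
from h import *
go(470,-150,230,60); c=look(430,-40); cv2.imwrite('pics/l2.png',c['image'])
print(cakefind(c,340,500,-90,90,48)); print(cakefind(c,340,500,-230,-90,48),bot.read_state()['clock'])
E
```

```text
(array([429.14825439,  13.36723804]), 63.6719970703125, np.float64(21.140608800990023), np.float64(46.58004409632804), np.int32(2634))
(array([ 438.5479126 , -162.28781128]), 65.28884887695312, np.float64(-28.40295968560597), np.float64(49.02021955647902), np.int32(2676)) 22.6167
```

View pics/l2.png

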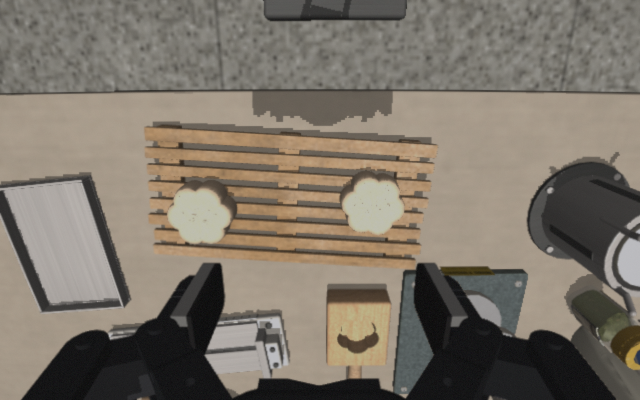

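The cake at (373,203) hasn't moved at all. I'll try again and log the pose.

```bash
python3 - <<'E'
from h import *
def st(n):
    s=bot.read_state(); print(n,s['ee_pos'].round(1),round(s['grip_width'],1),s['ft_force'].round(1),round(s['grip_force'],1))
x,y=429,13.5
bot.move_gripper(85); go(x,y,110,21.3); st('above'); line(x,y,38); st('down')
bot.move_gripper(70,grip_force=30); st('70')
bot.move_gripper(55); st('55'); bot.dwell(.3); st('55b')
c=cam('wrist'); cv2.imwrite('pics/p1.png',c['image'])
E
```

```text
above [429.1  13.4 110.3] 85.0 [ 0.6  0.4 -0.3] 0.0
down [429.4  13.4  38.7] 84.7 [0.6 0.6 0.5] 0.0
70 [429.3  13.5  38.6] 70.3 [-0.2  0.1 -0.1] 0.0
55 [429.7  13.5  39.1] 55.3 [-3.8  0.8 15.3] 7.7
55b [429.7  13.5  39.1] 55.2 [-3.8  0.1 15.2] 7.6
```

View pics/p1.png

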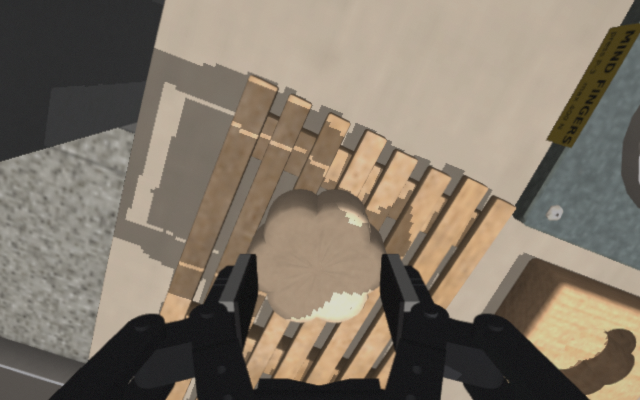

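The pads at x≈247 and x≈385 seem to overlap the cake's edges. I'll measure the fingertip height from the depth data while opening.

```bash
python3 - <<'E'
from h import *
def st(n):
    s=bot.read_state(); print(n,s['ee_pos'].round(1),round(s['grip_width'],1),s['ft_force'].round(1),round(s['grip_force'],1))
def tips():
    c=cam('wrist'); P=cloud(c); I=c['image'].max(2); T=c['T']
    s=bot.read_state(); Rt=rot(s['tool_rot']); q_=(P-s['ee_pos'])@Rt  # tool coords
    k=(I<70)&(abs(q_[...,1])<60)&(abs(q_[...,0])<20)&(q_[...,2]>-25)&(q_[...,2]<40)&(c['depth']>0)&(np.arange(640)[None]>150)&(np.arange(640)[None]<500)
    for sg in(-1,1):
        kk=k&(q_[...,1]*sg>0); z=q_[kk]; 
        if len(z): i=z[:,2].argsort()[-40:]; print(sg,'tip z ahead of TCP',np.percentile(z[:,2],[50,90,98]).round(1),'y',np.median(z[i,1]).round(1), 'xrange',z[:,0].min().round(),z[:,0].max().round())
tips()
bot.move_gripper(85); line(429,13.5,100); tips(); st('open')
bot.move_gripper(60); tips(); bot.move_gripper(85)
E
```

```text
-1 tip z ahead of TCP [-18.7 -11.9  -9.5] y -28.1 xrange -16.0 11.0
1 tip z ahead of TCP [-18.   20.8  22.1] y 52.9 xrange -16.0 11.0
-1 tip z ahead of TCP [-22.5 -19.7 -18.6] y -42.7 xrange -11.0 11.0
1 tip z ahead of TCP [-22.2 -18.7 -18. ] y 42.5 xrange -10.0 11.0
open [428.5  13.5  99.1] 85.0 [-0.6  0.2 -0.3] 0.0
-1 tip z ahead of TCP [-19.  -12.8 -10.1] y -30.6 xrange -11.0 11.0
1 tip z ahead of TCP [-19.  -12.5  -9.9] y 29.6 xrange -11.0 11.0
```

```bash
python3 - <<'E'
from h import *
def tips():
    bot.dwell(.2); s=bot.read_state(); c=cam('wrist'); P=cloud(c); q_=(P-s['ee_pos'])@rot(s['tool_rot'])
    k=(abs(q_[...,1])<75)&(abs(q_[...,0])<25)&(q_[...,2]<35)&(c['depth']>0)
    z=q_[k]; print(round(s['grip_width'],1),[ (sg,np.percentile(z[z[:,1]*sg>0][:,2],[90,98,99.9]).round(1)) for sg in(-1,1)], np.median(abs(z[z[:,2]>np.percentile(z[:,2],95)][:,1])).round(1))
line(429,13.5,140)
for w in(85,64,40,5): bot.move_gripper(w); tips()
print(bot.read_state()['clock'])
E
```

```text
84.7 [(-1, array([-38.4, -24.1, -17.3])), (1, array([-38.9, -24.3, -17.5]))] 42.8
64.2 [(-1, array([-37. , -18.6, -10.6])), (1, array([-36.9, -18.7, -10.8]))] 32.7
39.9 [(-1, array([-37.5, -16.2,  -6.8])), (1, array([-37.2, -16.2,  -6.8]))] 22.4
5.1 [(-1, array([-42.2, -17.3,  -5.8])), (1, array([-41.9, -17.4,  -6.1]))] 8.2
30.2833
```

The camera puts the tips about 25 mm further back than stated, and the cake shows the same thing. A light touch on clear bench with the fingers shut will settle it.

```bash
python3 - <<'E'
from h import *
bot.move_gripper(0); go(350,135,60,20)
r=line(350,135,-15,speed=25,until_force=4); print(r,bot.read_state()['ee_pos'],bot.read_state()['ft_force'])
line(350,135,100,speed=250); print(bot.read_state()['clock'])
E
```

```text
True [349.98922014 135.00573047  -3.17815937] [-1.0685002  -1.6210978   8.50745507]
33.9833
```

The tips actually stand about 3 mm behind the TCP when shut, and about 8 mm behind at 64 mm. I'll correct the heights and pick again.

```bash
sed -i 's/under+17/under-3/g; s/line(\*p,65); bot/line(*p,53); bot/' h.py; python3 - <<'E'
from h import *
pick(429.1,13.5,21,21.3)
s=bot.read_state(); print(s['ft_force'])
if s['grip_width']>45:
    go(*g(-42),150,GP); place(*g(-42),18,GP); print(bot.read_state()['ft_force'])
    go(560,-190,230,90); bot.dwell(.15); c=cam('wrist'); cv2.imwrite('pics/g2.png',c['image'][60:340,150:550])
    P=cloud(c); d=P[...,:2]-A; X=d@XG; Y=d@YG; Z=P[...,2]
    k=(abs(X)<45)&(Y>-95)&(Y<-2)&(Z>38)&(Z<60); print('cake Y',Y[k].min(),Y[k].max(),'X',X[k].min(),X[k].max(),np.median(Z[k]),s['clock'])
E
```

```text
picked width 63.18947226330067
held 63.03874055108438
[ 0.19965936 -0.28479681 -1.55597431]
[-0.51180199  0.01540902 -0.1175456 ]
cake Y -72.27148502767699 -11.859384407683972 X -32.33994305977136 30.397167923699396 43.16579990134272 37.1917
```

```bash
cat >> h.py <<'E'
def gauge(start,est):
    """shut from gap `start`; est = cake size guess; returns size from force/position fit"""
    gotoh(start); f0=fy(8); p=g(hy(est+4)); line(*p,53,speed=60); rows=[]; gap=est+4
    while gap>est-9:
        gap-=0.7; line(*g(hy(gap)),53,speed=12); f=f0-fy(6); act=-(bot.read_state()['ee_pos'][:2]-A)@YG-44; rows.append((act,f))
        if len(rows)>1 and f>2.9 and rows[-2][1]>2.4: break
    bot.dwell(.5); r=np.array(rows); print(r.round(2).tolist(),'f0',f0,'hold',f0-fy(10))
    return r
def reopen(gap=102):
    line(*g(hy(gap)),53,speed=80); rel()
E
python3 - <<'E'
from h import *
r=gauge(102.4,63); print(bot.read_state()['clock'])
E
```

```text
handle grip 21.560114854883775 z 54.13720563489306
[[66.55, 0.04], [65.98, 0.95], [65.26, 0.44], [64.57, 0.35], [63.86, 1.21], [63.15, 0.9], [62.49, 1.08], [61.79, 0.95], [61.05, 0.62], [60.47, 1.61], [59.84, 1.35], [59.17, 2.14], [58.54, 2.33], [57.86, 2.19], [57.22, 2.94], [56.58, 3.41]] f0 0.37844105682217555 hold 3.505722124478341
51.9167
```

The cake is pinched at about 61.6 mm, so it is full size, with roughly 5 mm of handle travel. I'll open the jaw and refine the dispenser centre.

```bash
python3 - <<'E'
from h import *
reopen(102)
P=np.load('w_disp.npz')['P']; I=cv2.imread('pics/w_disp.png')
for zl in(101.5,103,104):
    w=(np.hypot(P[...,0]-452,P[...,1]-259)<52)&(P[...,2]>zl)&(P[...,2]<108); p=P[w][:,:2]
    h=p[cv2.convexHull(p.astype(np.float32),returnPoints=False).ravel()]
    M=np.c_[2*h,np.ones(len(h))]; s=np.linalg.lstsq(M,(h**2).sum(1),rcond=None)[0]; print(zl,s[:2].round(1),np.sqrt(s[2]+s[:2]@s[:2]).round(1),len(h))
g_=cv2.imread('pics/w_disp.png')[130:290,230:400]; cv2.imwrite('pics/wd.png',cv2.resize(g_,None,fx=3.5,fy=3.5,interpolation=2))
E
```

```text
101.5 [451.9 259.4] 45.8 48
103 [451.9 259.4] 45.8 50
104 [451.8 259.4] 45.6 45
```

View pics/wd.png

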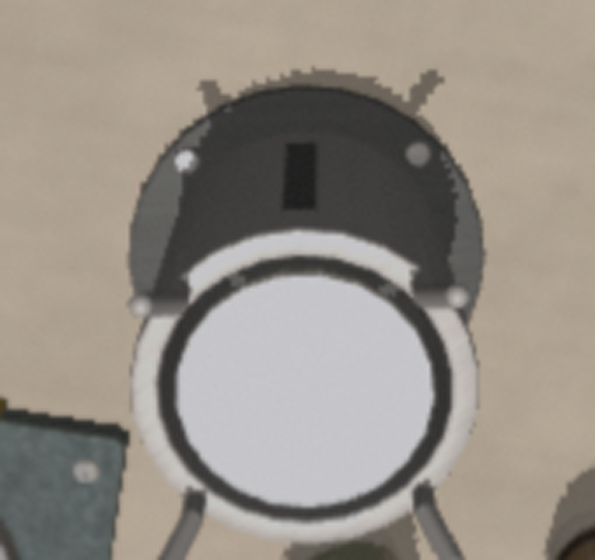

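The rim circle fits at (451.9, 259.4) with radius 45.8. In the crop the wires sit on the image diagonals, so the gap axis is at 10°. Now place the cake and press it down.

```bash
cat >> h.py <<'E'
D=np.array([451.9,259.4])
def to_disp():
    go(430,-100,220,0); go(340,60,240,0); go(345,170,240,10); go(*D,200,10)
def from_disp():
    go(345,170,240,10); go(340,60,240,0)
def press(top):
    bot.move_gripper(0); line(*D,150,speed=200); line(*D,top+12,speed=100); line(*D,top-3,speed=30); bot.dwell(.2); print('press f',bot.read_state()['ft_force'],bot.read_state()['ee_pos'][2]); line(*D,190,speed=200)
def dlook(n):
    go(385,D[1],230,90); bot.dwell(.15); c=cam('wrist'); cv2.imwrite(f'pics/{n}.png',c['image'][40:340,150:550])
    r=cakefind(c,400,500,200,320,104,12); print('disp cake',r); return c
E
python3 - <<'E'
from h import *
pick(*g(-31.5,-1),18,GP)
if bot.read_state()['grip_width']>45:
    to_disp(); place(*D,104,10,opening=78); dlook('d1')
print(bot.read_state()['clock'])
E
```

```text
picked width 62.97510722386301
held 62.79383188342581
disp cake (array([422.35180664, 253.02325439]), 58.87869644165039, np.float64(-14.956707362553997), np.float64(104.58746890137894), np.int32(542))
62.6583
```

View pics/d1.png

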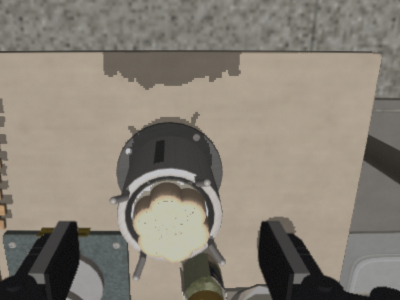

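The cake stands upright and centred on the dispenser floor at (172,220). Pressing it down.

```bash
python3 - <<'E'
from h import *
go(*D,190,10); press(103.5); c=dlook('d2')
P=cloud(c); k=np.hypot(P[...,0]-D[0],P[...,1]-D[1])<25; print('top z',np.percentile(P[k][:,2],[5,50,95]),bot.read_state()['clock'])
m=k&1 
w=(np.hypot(P[...,0]-D[0],P[...,1]-D[1])<36)&(abs(P[...,2]-104)<6)&(c['image'][...,1]>150)
from_disp(); c=look(438,-120); r=cakefind(c,340,520,-240,90,48); print('right',r)
E
```

```text
press f [ 0.4549679   0.92663389 -0.89574817] 100.52633003547514
disp cake (array([451.31469727, 260.19729614]), 63.963497161865234, np.float64(18.71353078959827), np.float64(102.47667335821527), np.int32(1790))
top z [101.00991839 102.28916549 103.76411263] 68.2833
right (array([ 415.83966064, -183.2771759 ]), 65.9730453491211, np.float64(-28.316475422873385), np.float64(48.942818822178765), np.int32(2975))
```

View pics/d2.png

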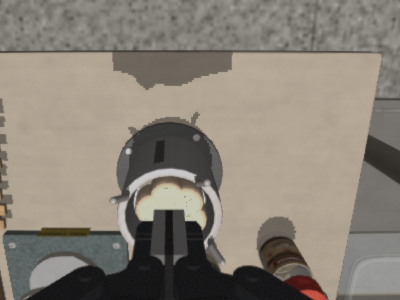

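The first cake is flush and centred in the dispenser. The right cake has been knocked to (416,-183) but still lies flat on the tray. On to the gauge with it.

```bash
python3 - <<'E'
from h import *
pick(415.8,-183.3,21,-28.3)
w=bot.read_state()['grip_width']
if w>45:
    go(*g(-44),150,GP); place(*g(-44),18,GP)
    r=gauge(102.4,w if w>58 else 52); 
    print(bot.read_state()['clock'])
E
```

```text
picked width 65.25930002326663
held 65.12767776028765
handle grip 21.581772673393154 z 54.17286309110631
[[68.71, 0.34], [68.1, 0.97], [67.43, 0.59], [66.7, 0.5], [66.03, 1.08], [65.29, 0.99], [64.62, 0.67], [63.93, 1.15], [63.25, 0.72], [62.52, 0.83], [61.94, 1.82], [61.27, 1.84], [60.62, 2.16], [59.96, 2.68], [59.33, 2.99]] f0 0.4185123106592711 hold 2.5840372528145736
88.0167
```

```bash
python3 - <<'E'
from h import *
f0=0.42
line(*g(hy(58.2)),53,speed=12); bot.dwell(.6); print('hold',f0-fy(15))
reopen(102)
pick(*g(-32.5,-1),18,GP)
if bot.read_state()['grip_width']>45:
    to_disp(); place(*D,104,10,opening=79); c=dlook('d3'); print(cakefind(c,400,500,200,320,132,8))
print(bot.read_state()['clock'])
E
```

```text
hold 3.065669150424257
picked width 64.943470665634
held 65.18588005986024
disp cake (array([422.89630127, 252.97227478]), 59.40787887573242, np.float64(-12.417772881625284), np.float64(104.66015923554716), np.int32(552))
(array([451.26046753, 261.33468628]), 64.63764190673828, np.float64(12.057792099380912), np.float64(128.88118190355362), np.int32(4009))
99.8083
```

View pics/d3.png

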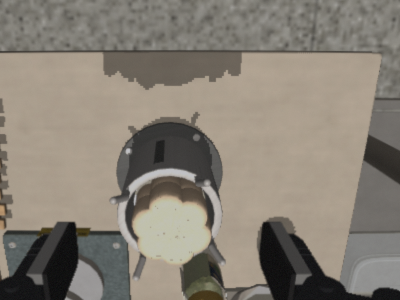

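The second cake sits centred on top of the first. Press it down, check, and make a last sweep for other cakes before handing in.

```bash
python3 - <<'E'
from h import *
go(*D,190,10); press(102); bot.move_gripper(85); c=dlook('d4')
print(cakefind(c,400,500,200,320,102,8))
from_disp(); c=look(430,-80); print('left on tray',cakefind(c,340,520,-240,90,48)); t=cam('top'); P=cloud(t); k=np.hypot(P[...,0]-D[0],P[...,1]-D[1])<25; print('top cam z',np.median(P[k][:,2]),bot.read_state()['clock'])
E
```

```text
press f [-0.46821283  0.86283847  0.36034532] 99.04362058390227
disp cake (array([451.36358643, 261.23403931]), 64.49893951416016, np.float64(11.712280446104058), np.float64(100.61564424985238), np.int32(3388))
(array([451.36358643, 261.23403931]), 64.49893951416016, np.float64(11.712280446104058), np.float64(100.61564424985238), np.int32(3388))
left on tray None
top cam z 99.55778240109748 109.85
```

View pics/d4.png

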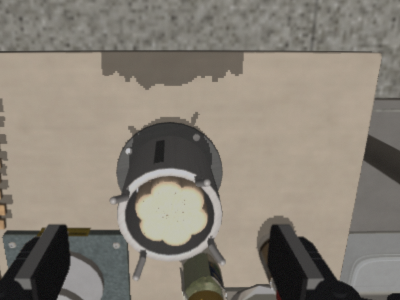

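The second cake now lies inside the tube just below the rim, at (171,212), and the slat tray is empty. Handing in.

```bash
python3 -c "
from rig import bot
print(bot.finish_job())"
```

```text
the job is handed in; nothing more can be done
None
```

I gauged both cakes on the tray: both are full size (about 62 and 63 mm) and now stacked in the dispenser, pressed below the rim. There were no short cakes, and I handed the job in at about 110 s; it gave back no verdict.

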